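# Fit the water gauge into the self-watering planter

## Robot

A 6-joint arm with a two-finger parallel gripper is mounted at the origin on the work surface. World frame = base frame: x ahead of the robot, y to its left, z up, the work surface at z = 0. Lengths are in m, angles in rad, forces in N, time in s.
With the tool pointing down it reaches from about 0.35 to 0.775 m from the base axis. Payload 7.3 kg.
Tool frame: the origin (TCP) lies at the very end of the fingers, on their centre line; the grasp point (between the pads) lies robot.pinch_z behind it (robot.pinch_z is the distance from the TCP to the grasp point, in m); y points along the fingers, z is the direction in which the jaws open and shut, and the axes are right-handed (so a half turn about y gives the same grasp; the last joint's range is limited). The gripper opens to 92 mm and grips with 3 to 60 N. Pads are 19 mm wide; open, the fingers measure 130 mm over their backs; the gripper's body (75 mm by 190 mm) begins 47 mm behind the grasp point.
Start: joints at [-1.463, 0.342, 1.524, -0, 1.275, -0.146], TCP at [0.132, -0.508, 0.227] pointing down, gripper open.
Joint ranges: [-2.53, 2.53], [-0.77, 2.02], [0.04, 2.7], [-1, 4.14], [0.28, 2.66], [-3.11, 3.11]. Speed limits (rad/s): [2.57, 2.57, 3.14, 3.14, 3.14, 3.14].

## Interface

Orientations are given as [roll, pitch, yaw] about the fixed x, y, z axes, in that order (R = Rz(yaw) Ry(pitch) Rx(roll)).
In Python, from cell import status, viewer, robot gives the robot as it stands. The module is installed in compiled form; this text tells all that it offers.
- The arm moves only by the shell command python3 -m pendant 'ROWS' [FORCE]. ROWS is JSON, a list that holds one entry, the list of rows, each a list of 7 numbers: the shift along the tool's x, y, z in cm, then the turn, a rotation vector about the tool's x, y, z in rad, then the finger opening in cm, from 0 to 9.18. A call has 1 to 20 rows; each row is the pose to reach, as a shift and turn from the pose commanded when the call began, along the tool's axes at that moment; what a row does not reach only later rows make up. A row lasts 1/10 s, in which the tool goes at most 50 mm and 8.59 degrees, less where a joint would pass 70% of its speed; a pose out of reach is approached as far as the arm can. A call with a gripper value outside its range is refused whole. The fingers move at their own pace and stop on an object; FORCE is the grip in N (left out, the last holds). Time passes only in rows, so rows that repeat a pose let the fingers close. It gives the time, the measured TCP pose, the force and the opening at its end, in the units of the state.
- status.observe(): the state, without advancing time (a new reading comes with each control period).
- viewer.read_camera(name): name is "scene" or "side" or "wrist"; returns a dict with "image" (420x560x3 uint8, red, green, blue), "range_z" (420x560 float32, m along the optical axis (not along the pixel's ray), 0 where there is no reading), "fx", "fy", "cx", "cy" (pixels), "camera_from_world" (4x4, takes a point from world to camera coordinates). Camera axes: x right, y up, looking along -z (the intrinsics and any distortion apply to the point x, -y, -z); pixel columns grow to the right and rows downward; lengths in m; the calibration is good to about 2 mm. A picture is of the moment at which its call begins.
- robot.hand_in(): hands the job in, once; it reports no verdict.
The state is a dict: "time": time; "qpos": joint angles; "qvel": joint speeds; "joint_efforts": joint torques, N m; "tool_pos": TCP position; "tool_rot": TCP orientation; "contact_force": force on the tool from outside, world axes, zero at the start; "torque": the same for the moment, N m; "opening": finger opening in m.
Only numpy, scipy, OpenCV 4.12 (cv2) and the standard library are available. Lean on these libraries where they do the work, as an engineer would, in place of code of your own. Each camera call takes 0.05 s, during which the arm holds its last target. There are 200 camera calls.

## Task

Take the water gauge with the red knob out of the wooden rack and put it, stick downwards, into the hole inside the red collar of the grey planter. Lower it gently and keep hold of it until its flange rests on the collar, then let go; leave the blue thermometer and the wooden dibber in the rack.

Things in the scene. Friction and masses are not known exactly. Their poses are not given: they have to be found in the camera images.
- gauge: Water gauge, about 100 g, upright in a rack hole. Red knob: cylinder 30 mm in diameter, 6 to 50 mm above the origin; under it a round red flange, 60 mm in diameter, 6 mm thick, resting on the rack; under that a white stick, 16 mm in diameter, 75 mm long, tapered tip. Origin: centre of the flange's underside, 75 mm above the tip; z up through the knob. Any yaw is the same.
- socket (a point): Middle of the top face of the red collar, z up, 115 mm above the table. Collar: fixed ring, 60 mm outer, 36 mm inner diameter, 10 mm high, over a hole 105 mm deep on a fixed grey planter 140 x 310 x 105 mm high. The same white collar 90 mm away is the filling mouth: not for the gauge; red may be on either hole. A green cactus at one end reaches 150 mm above the table.
- thermometer: Soil thermometer, to be left: shaped and sized as the gauge, but with blue knob and flange and a steel stick. Origin: centre of the flange's underside. The fixed pale wooden rack (90 x 310 mm, 95 mm high) has a straight row of three 30 mm holes 100 mm apart, one for each of the three tools, in any order.
- dibber: Dark wooden dibber, to be left: flange and stick as the gauge's, with a mushroom-shaped knob 36 mm wide, 50 mm high. Origin: centre of the flange's underside. It stands in another hole of the rack.
There are look-alikes about, which are no part of the job. Several things have the shape of the gauge; the one meant has the colours described above.

How it is judged:
On the way, in this order (a step that is already met when the one before it is completed fails the run):
1. the gauge is lifted out of the rack, its flange over 180 mm above the table (height (world z) of gauge above 0.18 m), for 0.1 s.
2. still held by the fingers, the gauge is in the red collar with its flange within 15 mm of resting on it (z of gauge in the frame of socket below 0.015 m and horizontal distance between gauge and socket below 0.014 m and contact force between the fingers and gauge above 0.5 N), for 0.05 s.
At the end, for the whole second after the job is handed in: The gauge stands at rest in the red collar, its flange resting flat on the collar (within 5 mm in height, 14 mm sideways of the collar's centre, 7 degrees of upright), released; the thermometer and the dibber are still in the rack, within 30 mm of where they began (z of gauge in the frame of socket between -0.005 and 0.005 m and horizontal distance between gauge and socket below 0.014 m and angle between gauge's own z axis and vertical below 0.12 rad and linear speed of gauge below 0.02 m/s and distance of each of thermometer, dibber from where it was at the start of the episode below 0.03 m); the robot touches nothing.
It fails at once if the thermometer or the dibber is taken out of its place in the rack (moved over 30 mm) (distance of any of thermometer, dibber from where it was at the start of the episode above 0.03 m).
It also fails if it takes over 48 s, if anything falls off the work surface, if the arm or the gripper's body presses on something with over 40 N, if the wrist force passes 120 N, or if a joint passes its speed limit or range.

## Working session

There is one attempt and no reset: what is moved stays moved. The work goes in short steps, Python scripts to look and compute and a shell command to move; the robot and the scene stay as the last step left them, time stands still between calls to the robot, and variables do not carry over. Pictures are saved under pics/ and viewed, about 8 in all and at most 12, crops included, and the job is handed in when it is done.

```bash
mkdir -p pics; cat > h.py <<'E'
import numpy as np, cv2
from cell import status, viewer, robot
from scipy.spatial.transform import Rotation as R
def grab(n,save=None):
    c=viewer.read_camera(n)
    if save: cv2.imwrite(f'pics/{save}.png',c['image'][:,:,::-1])
    return c
def cloud(c):
    v,u=np.mgrid[0:420,0:560]; d=c['range_z']
    P=np.stack([(u-c['cx'])/c['fx']*d,-(v-c['cy'])/c['fy']*d,-d,np.ones_like(d)],-1)
    return (P@np.linalg.inv(c['camera_from_world']).T)[...,:3]
E
python3 - <<'E'
from h import *
a=grab('scene','s1');b=grab('side','d1')
cv2.imwrite('pics/both.png',cv2.resize(np.vstack([a['image'],b['image']])[:,:,::-1],(400,600)))
print(status.observe(),robot.pinch_z)
for c in(a,b):print(c['fx'],c['range_z'].mean(),np.linalg.inv(c['camera_from_world'])[:3].round(3))
E
```

```text
{'time': 0.1, 'qpos': array([-1.46302522e+00,  3.42648356e-01,  1.52487145e+00, -2.06794849e-05,
        1.27542400e+00, -1.45968745e-01]), 'qvel': array([ 0.00069243, -0.00333982, -0.00190968,  0.00235877, -0.00065532,
        0.000384  ]), 'joint_efforts': array([ 1.58278446e-03, -4.32006097e+01, -2.44693118e+01,  7.19959103e-02,
        5.26265160e-02, -4.66694041e-05]), 'tool_pos': array([ 0.13178194, -0.5078314 ,  0.22613437]), 'tool_rot': array([-1.57213598e+00,  1.76959786e-04, -2.88784688e+00]), 'contact_force': array([0.8133595 , 1.19675472, 0.3947047 ]), 'torque': array([ 0.03756879, -0.01184422,  0.0400333 ]), 'opening': 0.09192120723965763} 0.0188
500.85928083403525 1.1400106 [[ 0.641 -0.583  0.499  0.998]
 [ 0.768  0.491 -0.412 -0.299]
 [-0.005  0.647  0.762  0.81 ]]
481.66628093873686 1.4426975 [[ 0.976  0.138 -0.166  0.391]
 [-0.215  0.547 -0.809 -0.714]
 [-0.021  0.826  0.563  0.676]]
```

View pics/s1.png

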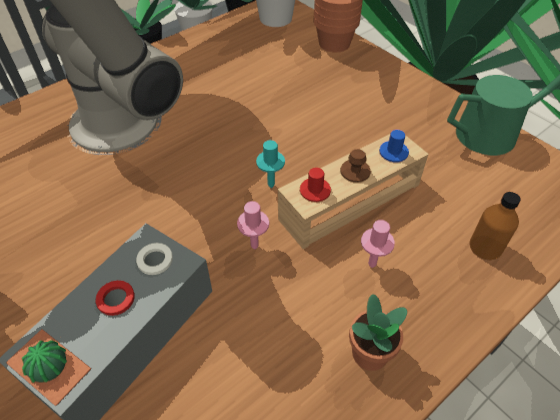

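View pics/d1.png

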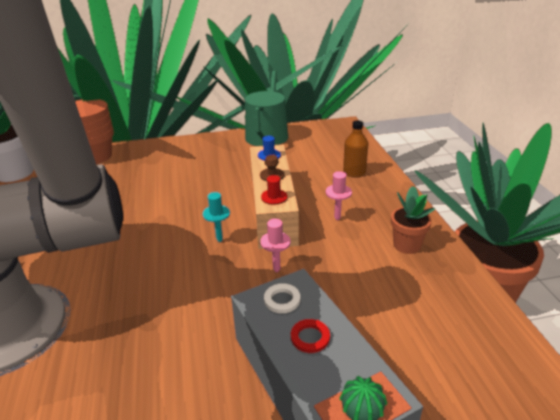

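The scene view shows the red gauge at (315,185) in the rack, with dibber (356,165) and thermometer (395,146) beyond it. The red collar is at (115,297) and the white one at (155,259). Pink and teal look-alikes stand at (252,220), (270,160) and (378,240). The side view agrees.

```bash
cat >> h.py <<'E'
def reds(c):
    hsv=cv2.cvtColor(c['image'],cv2.COLOR_RGB2HSV);h,s,v=cv2.split(hsv)
    return ((h<5)|(h>174))&(s>190)&(v>60)
E
python3 - <<'E'
from h import *
for n in('scene','side'):
    c=grab(n);P=cloud(c);m=reds(c)
    k,l,st,ce=cv2.connectedComponentsWithStats(m.astype(np.uint8))
    for i in range(1,k):
        if st[i,4]<80: continue
        Q=P[l==i];z=np.percentile(Q[:,2],97)
        print(n,ce[i].round(),st[i,4],'zmax',z.round(3))
        for lo,hi in((.093,.104),(.108,.120),(.138,.150)):
            q=Q[(Q[:,2]>lo)&(Q[:,2]<hi)]
            if len(q)>20: 
                (x,y),r=cv2.minEnclosingCircle(q[:,:2].astype(np.float32));print('  z',q[:,2].mean().round(4),len(q),round(x,4),round(y,4),round(r,4))
    for nm,(u,v) in (dict(teal=(270,148),pink1=(252,210),pink2=(379,230),dib=(357,156),blue=(397,138),white=(155,246),cact=(44,358)) if n=='scene' else {}).items(): print(nm,P[v,u].round(3))
    # planter top & rack orientation
    for lo,hi,nm in((.101,.108,'planter'),):
        q=P[(abs(P[...,2]-.105)<.003)&(P[...,0]>0.1)][:,:2].astype(np.float32)
        print(nm,len(q),cv2.minAreaRect(q))
E
```

```text
scene [318. 188.] 354 zmax 0.143
  z 0.0998 131 0.5565 0.1653 0.0237
  z 0.114 72 0.5527 0.164 0.0145
  z 0.1411 34 0.554 0.1621 0.013
scene [114. 293.] 407 zmax 0.116
  z 0.1131 399 0.5237 -0.2413 0.0302
teal [0.424 0.159 0.119]
pink1 [0.53  0.03  0.122]
pink2 [0.707 0.169 0.125]
dib [0.567 0.256 0.142]
blue [0.584 0.35  0.145]
white [ 0.481 -0.142  0.115]
cact [ 0.57  -0.365  0.146]
planter 12469 ((0.5302722454071045, 0.3438184857368469), (0.6126796007156372, 1.4356575012207031), 21.340835571289062)
side [273. 191.] 461 zmax 0.144
  z 0.1 206 0.5553 0.1946 0.0614
  z 0.1145 63 0.5471 0.1617 0.0146
  z 0.143 92 0.5498 0.1657 0.0165
side [310. 336.] 656 zmax 0.116
  z 0.1136 649 0.521 -0.2441 0.0296
planter 12110 ((1.1185976266860962, 0.8388729095458984), (2.032346487045288, 2.4699506759643555), 0.16384129226207733)
```

```bash
python3 -m pendant '[[[-15,-1,-14,0,-0.3,0,9.18],[-30,-2,-28,0,-0.6,0,9.18],[-40,-2,-38,0,-0.8,0,9.18],[-50,-2,-48,0,-1,0,9.18],[-57.4,-2,-54.5,0,-1.14,0,9.18],[-57.4,-2,-54.5,0,-1.14,0,9.18],[-57.4,-2,-54.5,0,-1.14,0,9.18],[-57.4,-2,-54.5,0,-1.14,0,9.18],[-57.4,-2,-54.5,0,-1.14,0,9.18],[-57.4,-2,-54.5,0,-1.14,0,9.18],[-57.4,-2,-54.5,0,-1.14,0,9.18],[-57.4,-2,-54.5,0,-1.14,0,9.18],[-57.4,-2,-54.5,0,-1.14,0,9.18],[-57.4,-2,-54.5,0,-1.14,0,9.18],[-57.4,-2,-54.5,0,-1.14,0,9.18],[-57.4,-2,-54.5,0,-1.14,0,9.18],[-57.4,-2,-54.5,0,-1.14,0,9.18],[-57.4,-2,-54.5,0,-1.14,0,9.18],[-57.4,-2,-54.5,0,-1.14,0,9.18],[-57.4,-2,-54.5,0,-1.14,0,9.18]]]'
cat > look.py <<'E'
from h import *
import sys
c=grab('wrist',sys.argv[1]);P=cloud(c);m=reds(c);s=status.observe()
Rt=R.from_euler('xyz',s['tool_rot']).as_matrix();print(s['time'],s['tool_pos'].round(4),s['tool_rot'].round(3),s['opening'],'z',Rt[:,2].round(3),'x',Rt[:,0].round(3))
k,l,st,ce=cv2.connectedComponentsWithStats(m.astype(np.uint8))
for i in range(1,k):
    if st[i,4]<150: continue
    Q=P[l==i];print(ce[i].round(),st[i,4])
    for z0 in (.101,.115,.145):
        q=Q[abs(Q[:,2]-z0)<.004]
        if len(q)>50:
            (x,y),r=cv2.minEnclosingCircle(q[:,:2].astype(np.float32));t=Rt.T@(np.array([x,y,z0])-s['tool_pos'])
            print('  z',q[:,2].mean().round(4),len(q),round(x,4),round(y,4),'r',round(r,4),'tool',(t*100).round(2))
E
python3 look.py w1
```

```text
time: 2.2
tool_pos: [0.5503, 0.1624, 0.2469]
tool_rot: [-1.571, -0.0, -1.749]
contact_force: [-0.1, 0.6, -1.0]
opening: 0.0914
2.25 [0.5504 0.1624 0.2471] [-1.57  -0.    -1.749] 0.09183366824294494 z [ 0.984 -0.178  0.   ] x [-0.178 -0.984  0.   ]
[274. 195.] 3079
  z 0.1012 1807 0.5498 0.1645 r 0.0295 tool [-0.19 14.61 -0.1 ]
  z 0.1449 1034 0.5498 0.164 r 0.015 tool [-0.15 10.21 -0.09]
```

View pics/w1.png

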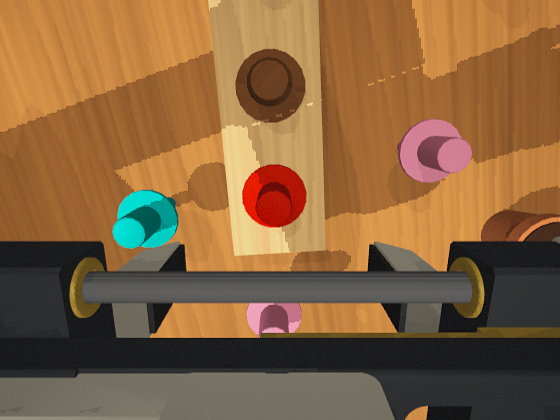

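The wrist view shows the gauge at (274,195), square to the jaws. The teal and pink tools are clear of the fingers, so I'm going down.

```bash
python3 -m pendant '[[[-0.15,3,-0.1,0,0,0,9.18],[-0.15,6,-0.1,0,0,0,9.18],[-0.15,8,-0.1,0,0,0,9.18],[-0.15,10,-0.1,0,0,0,9.18],[-0.15,12,-0.1,0,0,0,9.18],[-0.15,13.3,-0.1,0,0,0,9.18],[-0.15,14,-0.1,0,0,0,9.18],[-0.15,14,-0.1,0,0,0,9.18],[-0.15,14,-0.1,0,0,0,6],[-0.15,14,-0.1,0,0,0,3.5],[-0.15,14,-0.1,0,0,0,2.5],[-0.15,14,-0.1,0,0,0,2.5],[-0.15,14,-0.1,0,0,0,2.5],[-0.15,14,-0.1,0,0,0,2.5],[-0.15,14,-0.1,0,0,0,2.5],[-0.15,14,-0.1,0,0,0,2.5],[-0.15,14,-0.1,0,0,0,2.5],[-0.15,14,-0.1,0,0,0,2.5]]]' 25
```

```text
time: 4.05
tool_pos: [0.5498, 0.1651, 0.1067]
tool_rot: [-1.571, -0.0, -1.748]
contact_force: [-0.5, 0.4, 0.0]
opening: 0.0294
```

```bash
python3 -m pendant '[[[0,-0.5,0,0,0,0,2.5],[0,-1.5,0,0,0,0,2.5],[0,-3,0,0,0,0,2.5],[0,-5,0,0,0,0,2.5],[0,-7,0,0,0,0,2.5],[0,-9,0,0,0,0,2.5],[0,-11,0,0,0,0,2.5],[0,-13,0,0,0,0,2.5],[0,-14.5,0,0,0,0,2.5],[0,-15,0,0,0,0,2.5],[0,-15,0,0,0,0,2.5],[0,-15,0,0,0,0,2.5]]]'
python3 look.py w2
python3 - <<'E'
from h import *
grab('side','d2')
E
```

```text
time: 5.25
tool_pos: [0.5495, 0.165, 0.2561]
tool_rot: [-1.572, -0.0, -1.748]
contact_force: [-0.0, 0.0, -1.8]
opening: 0.0296
5.3 [0.5494 0.165  0.2558] [-1.572e+00 -1.000e-03 -1.748e+00] 0.029247633912470906 z [ 0.984 -0.176 -0.002] x [-0.176 -0.984  0.001]
[276. 236.] 5064
[276. 315.] 1454
```

View pics/d2.png

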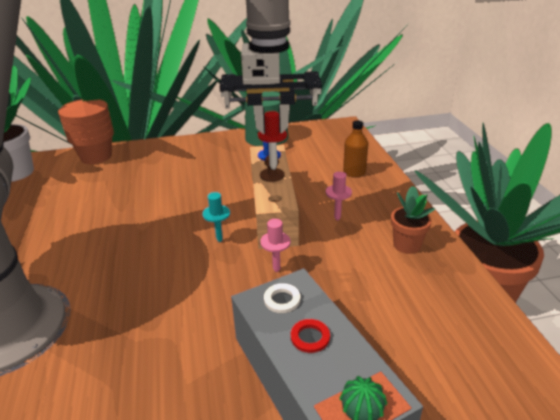

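The side view shows the gauge hanging upright in the fingers at (272,130), with dibber and thermometer still in the rack. I'll go slightly past the red collar so the wrist camera can see it.

```bash
python3 -m pendant '[[[2,-1,0.2,0,0,0,2.5],[5,-2,0.6,0,0,0,2.5],[9,-2,1,0,0,0,2.5],[13,-2,1.5,0,0,0,2.5],[17,-2,2,0,0,0,2.5],[21,-2,2.5,0,0,0,2.5],[25,-2,3,0,0,0,2.5],[29,-2,3.5,0,0,0,2.5],[33,-2,4,0,0,0,2.5],[37,-2,4.5,0,0,0,2.5],[41,-2,5,0,0,0,2.5],[44,-2,5.3,0,0,0,2.5],[45.5,-2,5.4,0,0,0,2.5],[46.2,-2,5.5,0,0,0,2.5],[46.2,-2,5.5,0,0,0,2.5],[46.2,-2,5.5,0,0,0,2.5],[46.2,-2,5.5,0,0,0,2.5]]]'
python3 look.py w3
```

```text
time: 7.05
tool_pos: [0.5231, -0.2979, 0.2769]
tool_rot: [-1.571, 0.0, -1.746]
contact_force: [0.6, -0.6, -0.8]
opening: 0.0297
7.1 [ 0.523 -0.298  0.277] [-1.571  0.    -1.746] 0.02938226454688751 z [ 0.985 -0.175  0.   ] x [-0.175 -0.985 -0.   ]
[267. 137.] 1817
  z 0.1151 1794 0.5233 -0.2436 r 0.0295 tool [-5.37 16.2  -0.93]
[276. 236.] 5079
[276. 315.] 1479
```

View pics/w3.png

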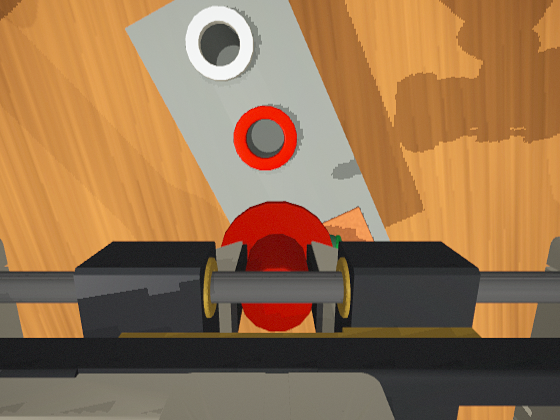

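The red collar is at (267,137), and casting it gives (0.523,-0.244), in line with the first estimate. I'll move above it and lower part way.

```bash
python3 -m pendant '[[[-1.5,0,-0.3,0,0,0,2.5],[-3.5,0,-0.6,0,0,0,2.5],[-5,0,-0.9,0,0,0,2.5],[-5.4,0,-0.9,0,0,0,2.5],[-5.4,0,-0.9,0,0,0,2.5],[-5.4,2,-0.9,0,0,0,2.5],[-5.4,4,-0.9,0,0,0,2.5],[-5.4,5.5,-0.9,0,0,0,2.5],[-5.4,7,-0.9,0,0,0,2.5],[-5.4,8,-0.9,0,0,0,2.5],[-5.4,9,-0.9,0,0,0,2.5],[-5.4,10,-0.9,0,0,0,2.5],[-5.4,11,-0.9,0,0,0,2.5],[-5.4,12,-0.9,0,0,0,2.5],[-5.4,12.5,-0.9,0,0,0,2.5],[-5.4,13,-0.9,0,0,0,2.5],[-5.4,13,-0.9,0,0,0,2.5]]]'
```

```text
time: 8.8
tool_pos: [0.5231, -0.2445, 0.1461]
tool_rot: [-1.572, 0.0, -1.748]
contact_force: [-0.1, 0.5, -1.6]
opening: 0.0293
```

```bash
python3 - <<'E'
from h import *
a=grab('scene')['image'][180:390,0:280];b=grab('side')['image'][210:420,180:460]
cv2.imwrite('pics/pl.png',cv2.resize(np.vstack([a,b])[:,:,::-1],(392,588)))
print(status.observe()['contact_force'])
E
```

```text
[-0.3949341  -0.85268643 -0.43826747]
```

View pics/pl.png

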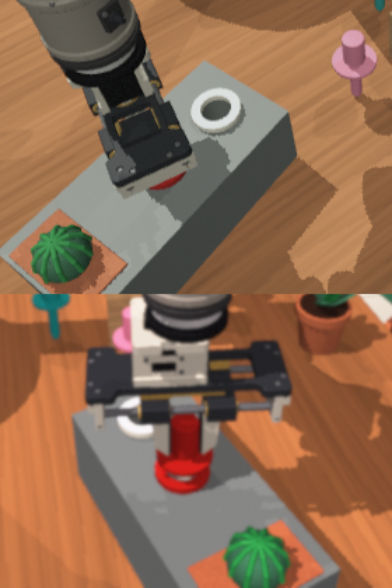

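The lower (side) crop shows the flange just above the red collar at (183,470), well centred and with no contact force. I'll lower the last 19–20 mm.

```bash
python3 -m pendant '[[[0,0.4,0,0,0,0,2.5],[0,0.8,0,0,0,0,2.5],[0,1.1,0,0,0,0,2.5],[0,1.4,0,0,0,0,2.5],[0,1.6,0,0,0,0,2.5],[0,1.8,0,0,0,0,2.5],[0,1.9,0,0,0,0,2.5],[0,1.95,0,0,0,0,2.5],[0,1.95,0,0,0,0,2.5],[0,1.95,0,0,0,0,2.5]]]'
```

```text
time: 9.9
tool_pos: [0.5234, -0.2447, 0.1273]
tool_rot: [-1.57, -0.0, -1.748]
contact_force: [0.1, -0.6, -1.0]
opening: 0.0296
```

Still about 1 mm to go, with no contact felt, so I'll ease down a little further.

```bash
python3 -m pendant '[[[0,0.05,0,0,0,0,2.5],[0,0.1,0,0,0,0,2.5],[0,0.1,0,0,0,0,2.5],[0,0.1,0,0,0,0,2.5]]]'
```

```text
time: 10.3
tool_pos: [0.5234, -0.2447, 0.1266]
tool_rot: [-1.57, -0.0, -1.748]
contact_force: [-1.2, 1.2, 3.9]
opening: 0.0297
```

The flange is now carrying load: +4 N upward, against −1 N before. I'll open and withdraw.

```bash
python3 -m pendant '[[[0,0,0,0,0,0,3.2],[0,0,0,0,0,0,4],[0,0,0,0,0,0,6],[0,0,0,0,0,0,9],[0,0,0,0,0,0,9],[0,0,0,0,0,0,9],[0,0,0,0,0,0,9],[0,-1,0,0,0,0,9],[0,-3,0,0,0,0,9],[0,-5,0,0,0,0,9],[0,-8,0,0,0,0,9],[0,-11,0,0,0,0,9],[0,-14,0,0,0,0,9],[2,-15,0,0,0,0,9],[5,-15,0,0,0,0,9],[5,-15,0,0,0,0,9],[5,-15,0,0,0,0,9]]]'
python3 look.py w4
python3 - <<'E'
from h import *
for n in('scene','side'):
    c=grab(n,n+'f');P=cloud(c);m=reds(c)&(P[...,1]<-.15)&(P[...,1]>-.33);print(n,np.percentile(P[m][:,2],97).round(4))
E
```

```text
time: 12.0
tool_pos: [0.5143, -0.2941, 0.2766]
tool_rot: [-1.571, 0.0, -1.749]
contact_force: [-0.0, 0.4, -0.2]
opening: 0.0896
12.05 [ 0.5144 -0.2935  0.2764] [-1.571  0.    -1.748] 0.09012951097666898 z [ 0.984 -0.176 -0.   ] x [-0.176 -0.984 -0.   ]
[276. 142.] 3401
  z 0.1149 141 0.5214 -0.239 r 0.0276 tool [-5.48 16.15 -0.27]
scene 0.1629
side 0.1651
```

View pics/sidef.png

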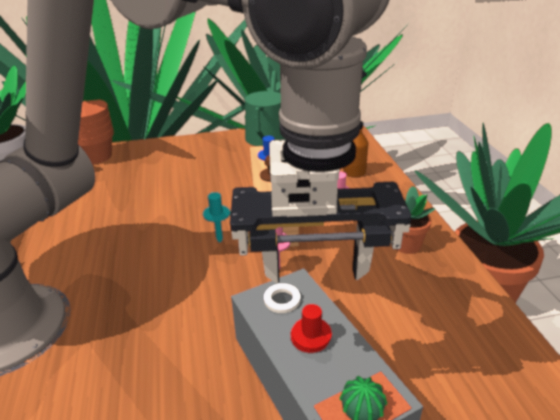

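View pics/w4.png

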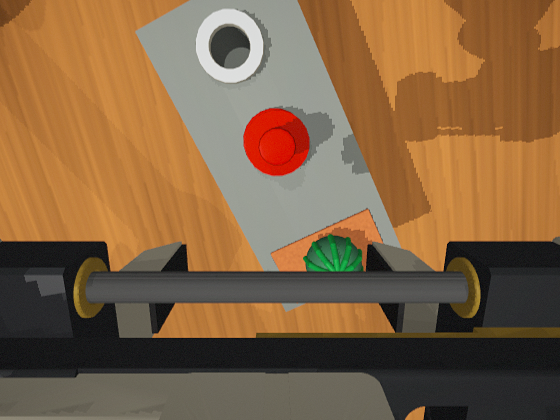

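The gauge stands upright in the red collar, at (312,330) in the side view and (276,142) in the wrist view. Its knob top is at 0.163–0.165 m, against 0.165 m expected, and the gripper is clear.

```bash
python3 -c "
from cell import robot; print(robot.hand_in())"
```

```text
the job is handed in; nothing more can be done
None
```

I took the red-knobbed gauge from the rack and put it in the red collar. I kept hold until the flange took load (about 4 N upward), then released it and withdrew. The job was handed in at about 12 s of the 48 s allowed.

- **Seating:** the knob top measured 0.163 m (scene camera) and 0.165 m (side camera), against 0.165 m expected. The gauge looks upright. At release the tool was about 1 mm from the measured collar centre.
- **Robot clear:** the gripper is about 15 cm above its release height and the force reading is near zero.
- **Other tools:** the dibber and thermometer were in the rack when last clearly seen, after the gauge was lifted out. The arm did not go near them after that. In the final side view the gripper partly hid the rack, so I did not re-measure them.
- **Disagreements:** the first scene and side estimates of the collar differed by about 4 mm, and the wrist view settled it. My last wrist fit at collar height was about 5 mm off, but by then the gauge's flange covered most of the collar, so I set it aside.

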